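# Seat the round seal in the sprung stamping ring and hold it pressed

### The job

The dark wooden plate stands on edge across the mouth of the sprung brass ring of the stamping press: lift it off and stand it on its long edge in either empty slot of the wooden rack, and let go of it. Then put the round stone seal, foot down, into the ring and press it straight down against the springs until its foot meets the rubber pad. Finish while still holding the seal fully pressed down, and leave the loose stone, pebble and tin where they are.

Things in the scene. Friction and masses are not known exactly. Their poses are not given: they have to be found in the camera images.
- press: Fixed stamping press: wooden base 120 x 130 x 18 mm (x, y, z), a rubber pad 48 mm across in its middle (its top 22 mm above the origin), and a sprung brass ring above it on two spring posts at the press's own +y and -y sides (the ring's sleeves on them end flush with the ring top, 48 mm from the middle). Origin at the centre of the base's underside, z up. Its x axis runs along the plate that stands on the ring at the start.
- ring_mouth (a point): Centre of the brass ring's flat top face; moves with the ring; 72 mm above the table when the ring is up, 54 mm when a seal is pressed onto the pad. Ring: outside 72 mm, bore 42 mm, 16 mm thick, right through. At its +x and -x sides a pair of small cleats stands 8 mm above the top face, 36 to 44 mm from the centre, with an 11 mm gap between the two of a pair; the plate starts in these gaps, standing on the ring's top face. Axes as the press.
- press_ring (a joint): How far the ring is pushed down, m: 0 up, about 0.018 when the seal's foot meets the pad. Springs: about 4 N to start it moving, about 10 N at 0.018; the seal's own weight does not move it. It springs back when let go.
- rack: Fixed wooden rack, 110 x 140 mm, origin at the centre of its underside on the table, z up. Three slots run along its x axis, at its y = -50, 0 and +50 mm; the one at +50 is taken by a plate like the loose one, which stays (it reaches 70 mm above the table). Slots are 12 mm wide between two rails 96 mm long, 8 mm thick, 21 mm high; slot floor 10 mm and rail tops 31 mm above the table.
- slot_mid (a point): Centre of the floor of the empty middle slot; x along the slot, z up.
- slot_end (a point): Centre of the floor of the empty end slot (the one farthest from the plate already in the rack); x along the slot, z up.
- plate_centre (a point): Centre of the loose dark wooden plate, 84 mm long (its x), 8 mm thick (its y), 60 mm high (its z), 40 g; starts standing on its long edge on the ring, so its centre is 102 mm above the table.
- seal_centre (a point): Point on the axis, half-way up the round stone seal, 43.5 mm above its foot; z up along the seal. The seal is a body of revolution 87 mm high, about 0.2 kg: stem 36 mm in diameter (foot chamfered 4 mm) from 0 to 32 mm, shoulder disc 56 mm in diameter from 32 to 42 mm, grip 30 mm in diameter from 42 mm up to a domed head. The stem goes into the ring and the shoulder comes to rest on the ring's top face. It starts standing on its foot on the table.
- pebble: Loose pale pebble, 26 x 55 x 17 mm, a bystander; origin at its underside.
- tin: Loose open round red paste tin, 48 mm across, 12 mm high, a bystander; origin at its underside.
- stone: Loose square stone seal with a rounded top, 34 x 38 x 86 mm, standing, a bystander; origin at its underside.
Mind the look-alikes: they are no part of the job. Of the things that look like the part that bears seal_centre, the largest one is meant.

How it is judged:
On the way, in this order (a step that is already met when the one before it is completed fails the run):
1. the plate stands on its long edge in an empty slot of the rack, let go (((x of plate_centre in the frame of slot_mid between -0.02 and 0.02 m and y of plate_centre in the frame of slot_mid between -0.012 and 0.012 m and z of plate_centre in the frame of slot_mid between 0.024 and 0.034 m) or (x of plate_centre in the frame of slot_end between -0.02 and 0.02 m and y of plate_centre in the frame of slot_end between -0.012 and 0.012 m and z of plate_centre in the frame of slot_end between 0.024 and 0.034 m)) and angle between plate_centre's own z axis and vertical below 0.25 rad and angle between the x axis of plate_centre and the x axis of rack, either way round below 0.15 rad and contact force between the fingers and plate_w below 0.3 N), for 0.2 s.
2. the round seal sits upright in the ring with its shoulder on the ring (horizontal distance between seal_centre and ring_mouth below 0.006 m and angle between seal_centre's own z axis and vertical below 0.12 rad and z of seal_centre in the frame of ring_mouth between 0.006 and 0.0155 m), for 0.1 s.
At the end, for the whole second after the job is handed in: Plate let go in an empty slot: 20 mm along, 12 mm across, on the floor within 6 mm, upright within 0.25 rad, along it within 0.15 rad. Seal upright (0.12 rad), within 6 mm of the ring axis, shoulder on the ring, ring down 15.5 mm or more under the seal (over 5 N), robot still on the seal (all of step 1 and all of step 2 and value of joint press_ring above 0.0155 m and contact force between round_seal and press_ring above 5 N and contact force between any of the fingers, the arm and round_seal above 1 N); the arm keeps its last pose, push and grip.
It fails at once if a loose bystander was moved by more than 25 mm (distance of any of pebble, tin, stone from where it was at the start of the episode above 0.025 m).
It also fails if it takes over 58 s, if anything falls off the work surface, if the arm or the gripper's body presses on something with over 40 N, if the wrist force passes 120 N, or if a joint passes its speed limit or range.

### The arm

A 6-joint arm with a two-finger parallel gripper is mounted at the origin on a cart in front of the work surface, level with it; the furniture and walls round the work are solid. World frame = base frame: x ahead of the robot, y to its left, z up, the work surface at z = 0. Lengths are in m, angles in rad, forces in N, time in s.
With the tool pointing down it reaches from about 0.35 to 0.85 m from the base axis. Payload 8.1 kg.
Tool frame: the origin (TCP) lies midway between the tips of the shut fingers; the grasp point (between the pads) lies 19 mm behind it; z points along the fingers, y is the direction in which the jaws open and shut (so a half turn about z gives the same grasp; the last joint's range is limited). The gripper opens to 93 mm and grips with 3 to 60 N. Pads are 15 mm wide; open, the fingers measure 128 mm over their backs; the gripper's body (75 mm by 188 mm) begins 65 mm behind the grasp point.
Start: joints at [1.173, 0.13, 1.488, -0, 1.523, -0.085], TCP at [0.185, 0.571, 0.219] pointing down, gripper open.
Joint ranges: [-2.96, 2.96], [-0.89, 2.26], [0.02, 2.5], [-1.34, 4.48], [0, 2.73], [-2.66, 2.66]. Speed limits (rad/s): [2.39, 2.39, 2.79, 3.14, 3.14, 3.14].

### API

Orientations are given as a rotation vector (axis times angle).
In Python, from plant import robot, optics, ticket gives the robot as it stands.
- The arm moves only by the tool send_rows, never from a script. Its argument "targets" is a list of rows, each a list of 3 entries, a list of its own where there are three numbers: the opening, from -1 (shut) to 1 (fully open), then the shift along the tool's x, y, z in mm, then the turn about the tool's z in rad. A call has 1 to 12 rows; each row shifts and turns the commanded pose from where the row before left it, along the tool's axes as they then stand; what a row does not reach is not made up. A row lasts 1/10 s, in which the tool goes at most 50 mm and 8.59 degrees, less where a joint would pass 70% of its speed; a pose out of reach is approached as far as the arm can. A call with a gripper value outside its range is refused whole. The fingers move at their own pace and stop on an object; "newtons" is the grip in N (left out, the last holds). Time passes only in rows, so rows that do not move let the fingers close. It gives the time, the measured TCP pose, the force and the opening at its end, in the units of the state.
- robot.read_state(): the state, without advancing time (a new reading comes with each control period).
- optics.read_camera(name): name is "side" or "top" or "wrist"; returns a dict with "color" (480x640x3 uint8, red, green, blue), "K" (3x3 intrinsics, pixels), "position" and "orientation" of the camera in the world. Camera axes: x right, y up, looking along -z (the intrinsics and any distortion apply to the point x, -y, -z); pixel columns grow to the right and rows downward; lengths in m; the calibration is good to about 2 mm. A picture is of the moment at which its call begins. There is no depth.
- ticket.close_job(): hands the job in, once; it reports no verdict.
Trained networks look in the newest picture that a camera, given by its name, has taken for a name from the list of things; names that differ only in an ending like _2 or _b are one class to them, and where a whole thing is asked for, a point or a joint stands for the part that bears it (a point fixed in the world has none). Each returns a list of dicts, best first, with "confidence" (0 to 1); they miss things now and then, are a little off and sometimes report something else, mostly with a low value. They report only what shows in the picture. A call takes as long as a camera call. They do not tell look-alikes from the thing itself.
- optics.cut_out(camera, name): "region" (480x640 bool, what is visible of it) and "point" ([column, row] in pixels, amid what is visible of it).
The state is a dict: "t": time; "q": joint angles; "dq": joint speeds; "joint_torque": joint torques, N m; "tool_pos": TCP position; "orientation": TCP orientation; "force": force on the tool from outside, world axes, zero at the start; "wrist_torque": the same for the moment, N m; "opening": finger opening in m.
Only numpy, scipy, OpenCV 4.12 (cv2) and the standard library are available. Lean on these libraries where they do the work, as an engineer would, in place of code of your own. Each camera call takes 0.05 s, during which the arm holds its last target.

## Working session

There is one attempt and no reset: what is moved stays moved. The work goes in short steps, Python scripts to look and compute and a tool call to move; the robot and the scene stay as the last step left them, time stands still between calls to the robot, and variables do not carry over. Pictures are saved under pics/ and viewed, and the job is handed in when it is done.

Besides the shell and the picture viewer there is one more tool, called after "Emit:" as name(argument=value, ...), one argument or row to a line, values as JSON. send_rows: Moves the arm, as the interface text tells. Its arguments: {"type":"object","properties":{"targets":{"type":"array","items":{"type":"array"}},"newtons":{"type":"number"}},"required":["targets"]}

```bash
ls; mkdir -p pics
python3 - <<'E'
from plant import robot, optics, ticket
import cv2
print(robot.read_state())
for n in ["side","top","wrist"]:
    c=optics.read_camera(n); cv2.imwrite(f"pics/a_{n}.png",c["color"][:,:,::-1]); print(n,c["K"],c["position"],c["orientation"],c.keys())
    for nm in ["press","rack","plate_centre","seal_centre","pebble","tin","stone"]:
        print(nm,[(round(d["confidence"],2),[round(float(v)) for v in d["point"]],int(d["region"].sum())) for d in optics.cut_out(n,nm)])
E
```

```text
pics
{'t': 0.0, 'q': array([ 1.17261906e+00,  1.31161503e-01,  1.48928053e+00,  1.25015578e-05,
        1.52300531e+00, -8.53915000e-02]), 'dq': array([-8.41994647e-04,  2.23604818e-04,  8.46648144e-04, -9.99810023e-04,
       -1.12690700e-04,  2.77178216e-05]), 'joint_torque': array([-1.63542576e-03, -5.59873080e+01, -4.91739357e+01,  7.64807174e-02,
        3.60777404e-02, -1.91782460e-04]), 'tool_pos': array([0.18437196, 0.57036618, 0.21758657]), 'orientation': array([-4.89252010e-01, -3.10279917e+00,  2.82350017e-03]), 'force': array([-5.55677182e-01, -1.76847914e-01, -3.83450737e-04]), 'wrist_torque': array([-0.01065108,  0.00573805, -0.01158125]), 'opening': 0.09275033065074537}
side [[443.6193306    0.         312.77137504]
 [  0.         443.6193306  237.24907701]
 [  0.           0.           1.        ]] [0.39547386 1.05452706 0.5969439 ] [ 0.07137095 -1.60684799 -2.66720293] dict_keys(['color', 'K', 'position', 'orientation'])
press [(0.58, [309, 244], 1482)]
rack []
plate_centre [(0.73, [308, 217], 657)]
seal_centre [(0.92, [264, 370], 462), (0.79, [325, 340], 377), (0.72
[... 490 characters left out ...]
58, [419, 255], 1957)]
plate_centre [(0.7, [284, 289], 234), (0.63, [416, 251], 2020), (0.56, [345, 250], 128)]
seal_centre [(0.7, [198, 238], 312), (0.54, [193, 273], 145), (0.52, [172, 235], 141), (0.34, [419, 253], 2048)]
pebble [(0.53, [389, 296], 171)]
tin [(0.69, [282, 288], 244)]
stone [(0.66, [381, 214], 258), (0.29, [284, 288], 233)]
wrist [[341.0810515    0.         320.26883728]
 [  0.         341.0810515  240.52044549]
 [  0.           0.           1.        ]] [0.11466179 0.59343579 0.3853436 ] [-0.2296514  -0.16728275  1.24977075] dict_keys(['color', 'K', 'position', 'orientation'])
press []
rack []
plate_centre []
seal_centre [(0.78, [252, 424], 682)]
pebble []
tin []
stone []
```

View pics/a_side.png

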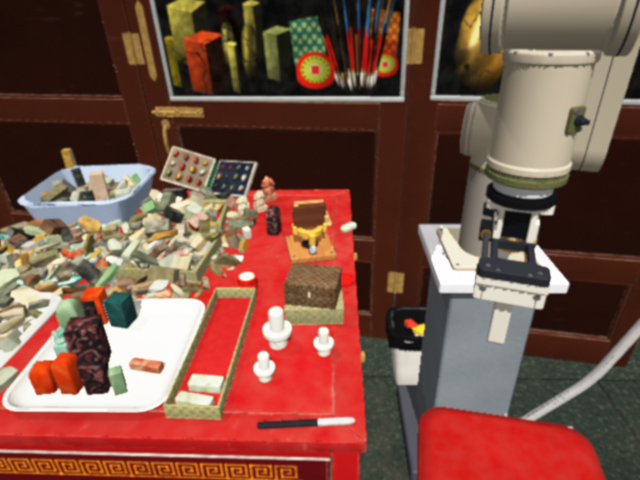

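View pics/a_top.png

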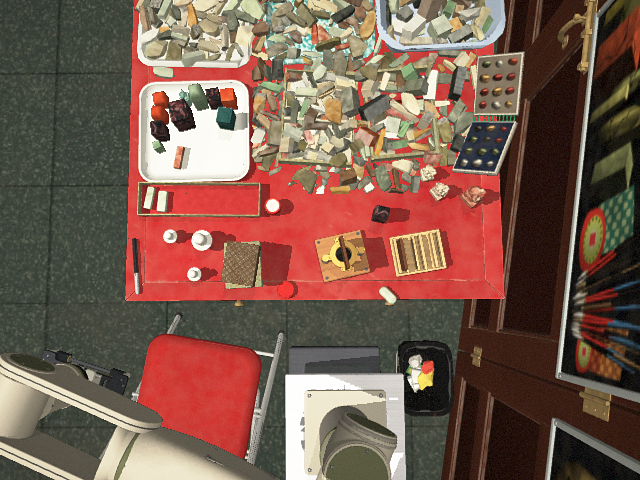

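View pics/a_wrist.png

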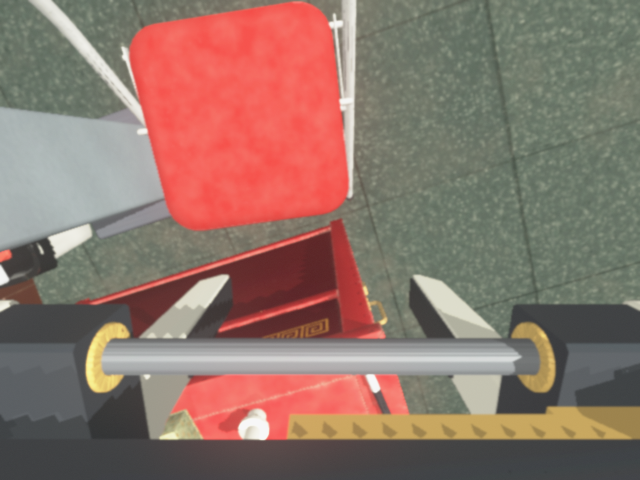

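```bash
cat > h.py <<'E'
import numpy as np, cv2
from scipy.spatial.transform import Rotation as R
from plant import robot, optics, ticket
def p2w(c,px,z):
    K=c["K"];px=np.atleast_2d(np.asarray(px,float))
    d=np.c_[(px[:,0]-K[0,2])/K[0,0],-(px[:,1]-K[1,2])/K[1,1],-np.ones(len(px))]
    d=d@R.from_rotvec(c["orientation"]).as_matrix().T
    o=np.asarray(c["position"]);t=(z-o[2])/d[:,2]
    return o+d*t[:,None]
def w2p(c,P):
    P=np.atleast_2d(np.asarray(P,float));K=c["K"]
    v=(P-np.asarray(c["position"]))@R.from_rotvec(c["orientation"]).as_matrix()
    return np.c_[K[0,0]*v[:,0]/-v[:,2]+K[0,2],K[1,1]*v[:,1]/v[:,2]+K[1,2]]
def crop(c,x0,y0,x1,y1,s,name):
    im=c["color"][y0:y1,x0:x1,::-1]; cv2.imwrite("pics/"+name,cv2.resize(im,None,fx=s,fy=s,interpolation=cv2.INTER_CUBIC))
E
python3 - <<'E'
from h import *
c=optics.read_camera("top"); s=optics.read_camera("side")
crop(c,300,200,460,310,5,"b_top.png"); crop(s,250,190,360,290,6,"b_side.png"); crop(c,150,210,270,300,6,"b_top2.png")
for nm,p,z in [("seal",(202,238),.08),("press",(342,257),.018),("ringc",(345,252),.1),("rack",(419,253),.02),("tin",(286,289),.01),("stone",(381,214),.08),("pebble",(389,296),.01),("edge",(300,299),0)]: print(nm,p2w(c,p,z).round(3))
print(p2w(s,(276,346),0),p2w(s,(309,250),.02), p2w(s,(347,281),.0))
st=robot.read_state(); print(R.from_rotvec(st["orientation"]).as_matrix().round(3))
E
```

```text
seal [[0.512 0.372 0.08 ]]
press [[0.465 0.001 0.018]]
ringc [[ 0.471 -0.002  0.1  ]]
rack [[ 0.475 -0.208  0.02 ]]
tin [[0.379 0.154 0.01 ]]
stone [[ 0.573 -0.099  0.08 ]]
pebble [[ 0.359 -0.125  0.01 ]]
edge [[0.352 0.117 0.   ]]
[[0.51466842 0.3848812  0.        ]] [[0.46776997 0.03539942 0.02      ]] [[0.36985698 0.15215131 0.        ]]
[[-0.951  0.308 -0.   ]
 [ 0.308  0.951 -0.   ]
 [ 0.    -0.    -1.   ]]
```

View pics/b_top.png

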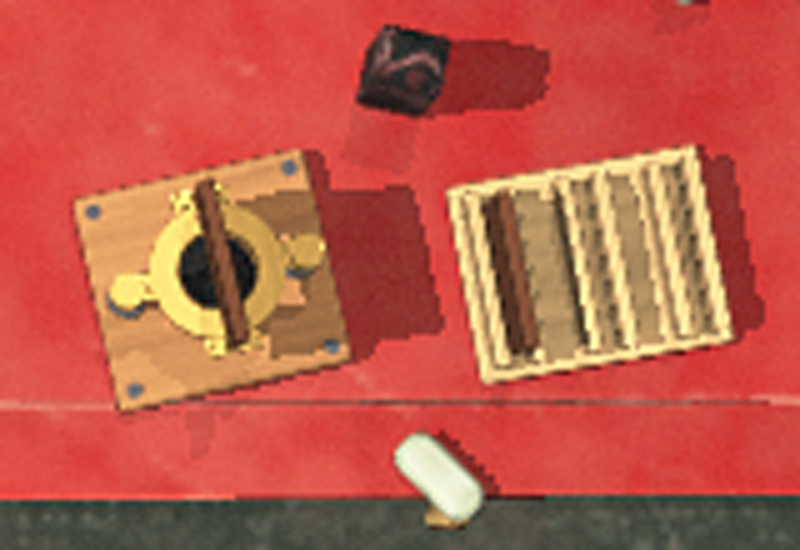

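View pics/b_side.png

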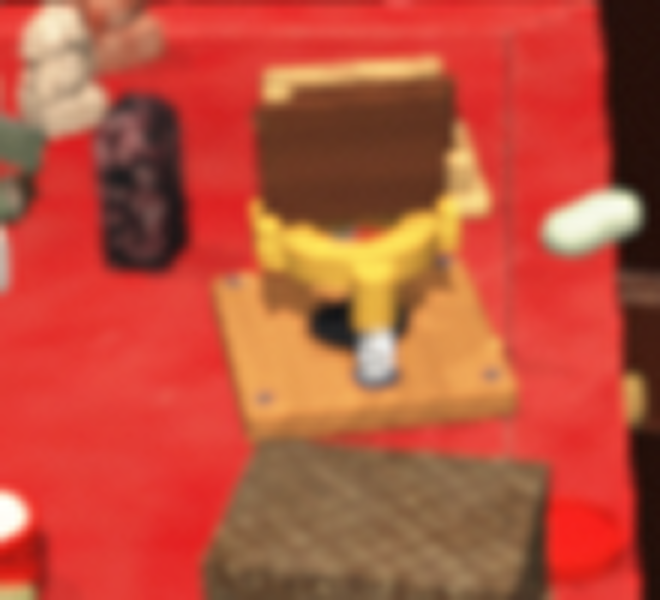

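View pics/b_top2.png

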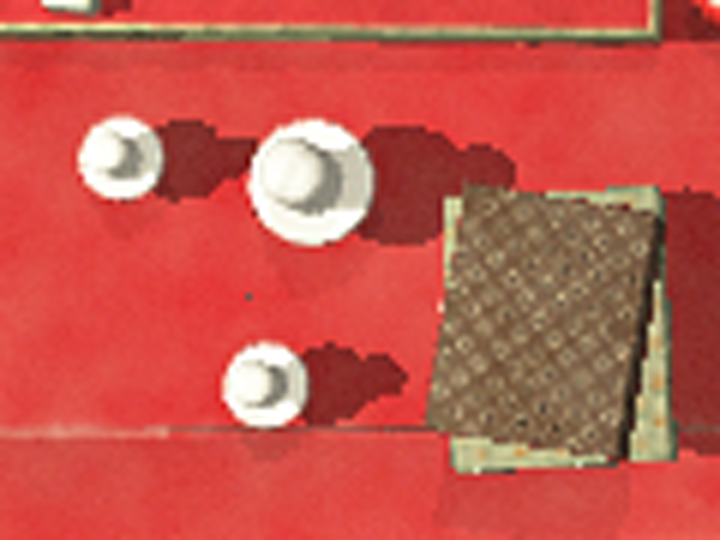

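Run:
```python
from h import *
c=optics.read_camera("wrist"); st=robot.read_state()
Rt=R.from_rotvec(st["orientation"]).as_matrix(); Rc=R.from_rotvec(c["orientation"]).as_matrix()
print("cam in tool",Rt.T@(c["position"]-st["tool_pos"]),(Rt.T@Rc).round(3))
# tcp pixel
print(w2p(c,st["tool_pos"]), st["t"])
c=optics.read_camera("top")
A=lambda p:np.array(p,float)/5+[300,200]
pr=p2w(c,A([(75,200),(305,150),(350,355),(120,410)]),.018); print("press",pr.round(4),pr.mean(0))
pl=p2w(c,A([(206,180),(237,345)]),.132);print("plate",pl,pl.mean(0))
rk=p2w(c,A([(448,190),(693,147),(733,340),(487,383)]),.031); print("rack",rk,rk.mean(0))
for q in (pr,rk):
    for i,j in((0,3),(1,2),(0,1),(3,2)):
        d=q[i]-q[j]; print(np.linalg.norm(d),np.degrees(np.arctan2(d[1],d[0])))
```

```text
cam in tool [ 7.34928283e-02 -7.70700057e-05 -1.66657397e-01] [[-0.     0.965  0.263]
 [ 1.     0.    -0.   ]
 [-0.     0.263 -0.965]]
[[320.41632402 291.88670975]] 1.35
press [[ 0.5123  0.0745  0.018 ]
 [ 0.539  -0.0515  0.018 ]
 [ 0.4266 -0.0741  0.018 ]
 [ 0.3975  0.051   0.018 ]] [ 4.68827155e-01 -3.10794970e-05  1.80000000e-02]
plate [[ 0.50873353  0.00904432  0.132     ]
 [ 0.42521178 -0.00549822  0.132     ]] [0.46697266 0.00177305 0.132     ]
rack [[ 0.51486049 -0.12731748  0.031     ]
 [ 0.53741886 -0.2603499   0.031     ]
 [ 0.43259322 -0.27865453  0.031     ]
 [ 0.41027898 -0.14604659  0.031     ]] [ 0.47378789 -0.20309212  0.031     ]
0.11720253005093853 11.60568470918993
0.11467987588911044 11.387893283735002
0.1288430478449347 101.95758174246147
0.12844747938609394 103.08446183892113
0.10624533985554352 10.15325086870441
0.10641181184148556 9.905102197941979
0.13493148415472514 99.62412460451375
0.13447226972118165 99.55180922702694
```

Emit:
send_rows(
  targets=[
    [0.2,[-34,-34.5,-2],0],
    [0.2,[-34,-34.5,-2],0],
    [0.2,[-34,-34.5,-2],0],
    [0.2,[-34,-34.5,-2],0],
    [0.2,[-34,-34.5,-2],0],
    [0.2,[-34,-34.5,-2],0],
    [0.2,[-34,-34.5,-2],0],
    [0.2,[-34,-34.5,-2],0],
    [0.2,[-34,-34.5,-2],0],
    [0.2,[-34,-34.5,-2],0],
    [0.2,[-34,-34.5,-2],0],
    [0.2,[0,0,0],0],
  ],
)

```text
t: 2.6
tool_pos: [0.4256, 0.0897, 0.2411]
orientation: [0.5, 3.1, -0.002]
force: [0.6, 0.5, -0.3]
opening: 0.0554
```

Emit:
send_rows(
  targets=[
    [0.2,[-34,-34.5,-2],0],
    [0.2,[-34,-34.5,-2],0],
    [0.2,[0,0,0],-0.13],
    [0.2,[0,0,0],-0.13],
    [0.2,[0,0,0],-0.13],
    [0.2,[0,0,0],-0.124],
    [0.2,[0,0,0],0],
    [0.2,[0,0,0],0],
  ],
)

```text
t: 3.4
tool_pos: [0.4671, 0.0088, 0.2447]
orientation: [-0.311, 3.126, 0.0]
force: [-0.2, -0.4, -0.1]
opening: 0.056
```

```bash
cat >> h.py <<'E'
def st_():
    s=robot.read_state(); Rt=R.from_rotvec(s["orientation"]).as_matrix()
    print("t",round(s["t"],2),"tcp",s["tool_pos"].round(4),"yaw",np.degrees(np.arctan2(Rt[1,0],Rt[0,0])).round(2),"zax",Rt[:,2].round(4),"F",s["force"].round(1),"open",round(s["opening"],4),"q",s["q"].round(2))
    return s,Rt
def totool(P,yaw_deg=None):
    s,Rt=st_(); print("tool-mm",(Rt.T@(np.asarray(P)-s["tool_pos"])*1000).round(1))
E
python3 - <<'E'
from h import *
st_()
c=optics.read_camera("wrist"); cv2.imwrite("pics/c_wrist.png",c["color"][:,:,::-1])
E
```

```text
t 3.4 tcp [0.4671 0.0088 0.2447] yaw -168.65 zax [ 1.e-04  1.e-04 -1.e+00] F [-0.2 -0.4 -0.1] open 0.056 q [-0.09 -0.25  1.8   0.    1.58 -1.86]
```

View pics/c_wrist.png

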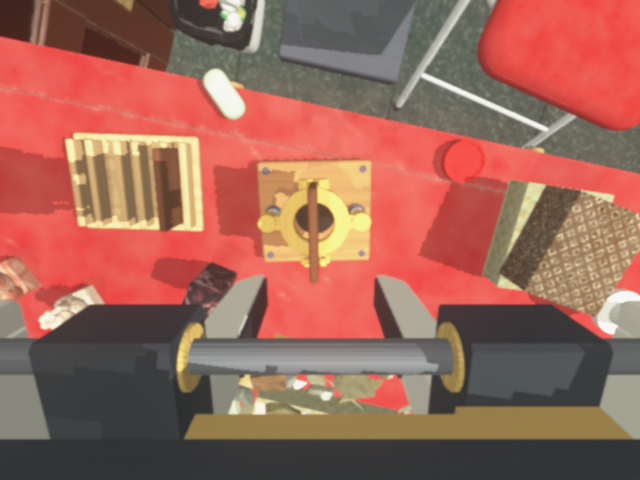

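Run:
```python
from h import *
c=optics.read_camera("wrist"); np.save("cw.npy",c,allow_pickle=True)
crop(c,250,150,380,290,4,"d_press.png"); crop(c,60,125,210,240,5,"d_rack.png")
```

```text
(no output)
```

View pics/d_press.png

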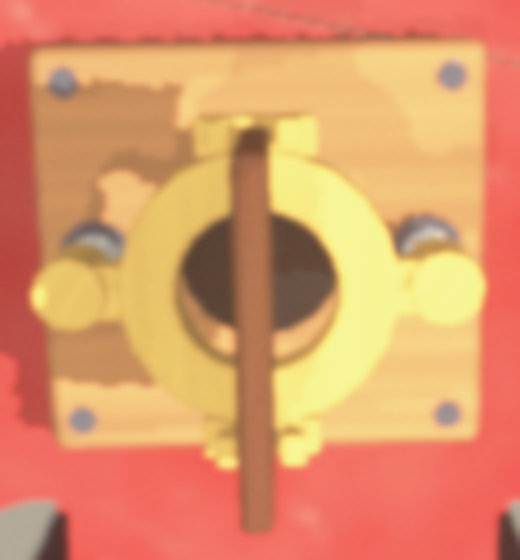

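View pics/d_rack.png

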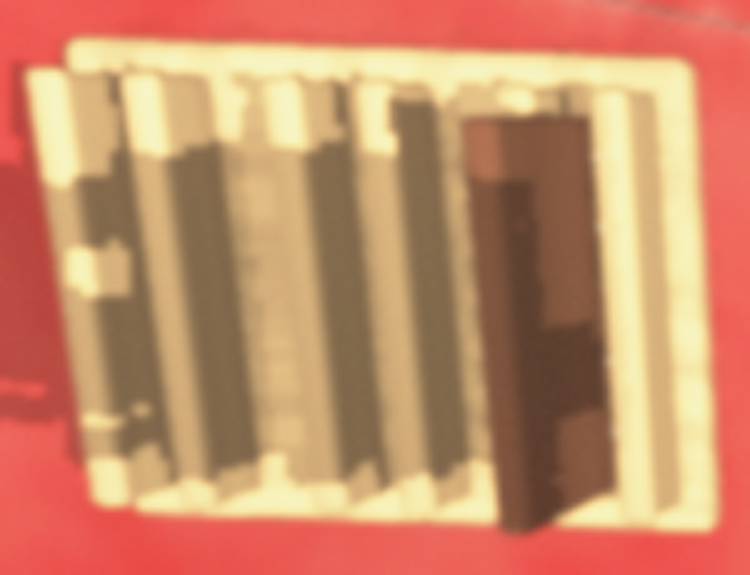

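```bash
cat > fit.py <<'E'
from h import *
from scipy.optimize import least_squares
def fit(c,obj,px,x0):
    obj=np.array(obj,float)/1000; px=np.array(px,float)
    def f(p):
        P=R.from_euler("z",p[2]).apply(obj)+[p[0],p[1],0]
        return (w2p(c,P)-px).ravel()
    r=least_squares(f,x0,loss="soft_l1"); return r.x, f(r.x).reshape(-1,2)
E
python3 - <<'E'
from fit import *
c=np.load("cw.npy",allow_pickle=True).item()
o=[(-55,-70,10),(-55,70,10),(55,70,10),(-48,-64,31),(-48,-56,31),(48,-64,31),(-48,56,31),(-48,64,31),(-48,-44,31),(-48,-36,31),(-48,-14,31),(-48,-6,31),(-48,6,31),(-48,14,31)]
p=np.array([(68,40),(690,62),(715,530),(27,70),(72,72),(93,505),(597,92),(632,92),(125,72),(163,72),(268,80),(303,80),(360,82),(395,82)])/5+[60,125]
x,r=fit(c,o,p,[.474,-.203,.18]); print("rack",x,np.degrees(x[2])); print(r.round(1).tolist())
o=[(-60,-65,18),(-60,65,18),(60,65,18),(60,-65,18)]
p=np.array([(30,45),(485,42),(478,438),(60,445)])/4+[250,150]
x,r=fit(c,o,p,[.469,0,.2]); print("press",x,np.degrees(x[2])); print(r.round(1).tolist())
o=[(0,-48,72),(0,48,72),(0,-21,72),(0,21,72),(0,-36,72),(0,36,72)]
p=np.array([(70,295),(448,288),(181,288),(338,284),(121,288),(399,284)])/4+[250,150]
x,r=fit(c,o,p,[.469,0,.2]); print("ring",x,np.degrees(x[2])); print(r.round(1).tolist())
o=[(-42,0,132),(42,0,132),(-42,-4,132),(-42,4,132),(42,-4,132),(42,4,132)]
p=np.array([(252,130),(257,532),(234,130),(270,130),(242,532),(273,532)])/4+[250,150]
x,r=fit(c,o,p,[.469,0,.2]); print("plate",x,np.degrees(x[2])); print(r.round(1).tolist())
E
```

```text
rack [ 0.47666889 -0.202791    0.15967835] 9.14889576357034
[[-0.4, -0.5], [0.3, 0.1], [0.3, 1.2], [0.7, -0.3], [-0.7, -0.4], [0.8, 0.3], [-0.6, -0.2], [-0.1, 0.1], [-0.0, 0.1], [-0.1, 0.4], [-0.4, -0.4], [0.1, -0.1], [-0.1, -0.1], [0.4, 0.2]]
press [0.46804074 0.00375751 0.21438276] 12.2832274014463
[[-0.7, -0.3], [1.3, -1.5], [0.7, 1.0], [-1.7, 1.0]]
ring [0.46750673 0.00341003 0.2159578 ] 12.37347032017093
[[0.1, -1.0], [0.1, -0.9], [-1.1, 0.3], [1.0, 0.5], [-0.8, 0.5], [0.5, 0.3]]
plate [0.46511905 0.00289722 0.2058878 ] 11.796502013996417
[[0.0, 1.3], [0.1, -2.5], [-0.4, 1.4], [0.4, 1.3], [-0.8, -2.5], [0.6, -2.6]]
```

Run:
```python
from h import *
totool([.467,.0033,.098])
```

```text
t 3.5 tcp [0.4671 0.0085 0.2447] yaw -168.61 zax [ 1.e-04  1.e-04 -1.e+00] F [ 0.9 -0.1 -0.6] open 0.0554 q [-0.09 -0.25  1.8   0.    1.58 -1.86]
tool-mm [  1.2  -5.1 146.7]
```

Emit:
send_rows(
  targets=[
    [0.0,[1,-5,20],-0.015],
    [0.0,[0,0,40],0],
    [0.0,[0,0,40],0],
    [0.0,[0,0,32],0],
    [0.0,[0,0,14.5],0],
    [0.0,[0,0,0],0],
  ],
)

```text
t: 4.1
tool_pos: [0.4655, 0.0033, 0.0962]
orientation: [0.337, -3.119, -0.001]
force: [-1.0, 0.2, -0.4]
opening: 0.0466
```

Run:
```python
from h import *
totool([.467,.0033,.098])
c=optics.read_camera("wrist"); crop(c,200,160,440,340,3,"e1.png")
```

```text
t 4.1 tcp [0.4655 0.0033 0.0962] yaw -167.67 zax [-4.2e-03  5.0e-04 -1.0e+00] F [-1.   0.2 -0.4] open 0.0466 q [-0.1  -0.14  1.99  0.    1.3  -1.89]
tool-mm [-1.5 -0.4 -1.9]
```

View pics/e1.png

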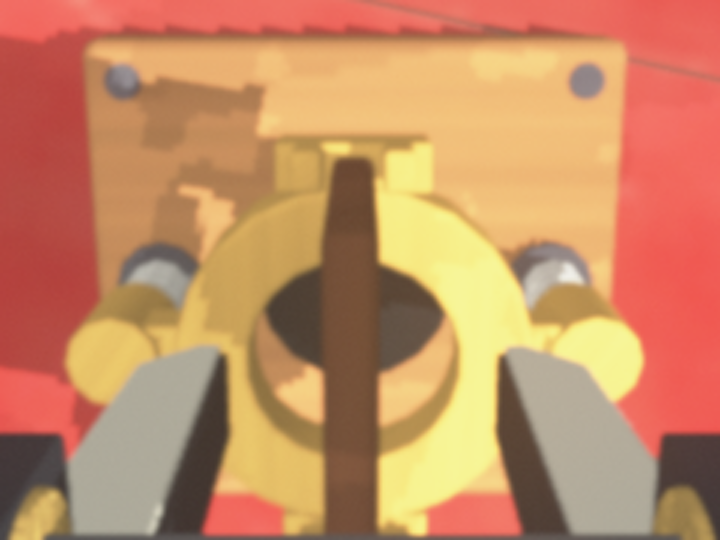

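Emit:
send_rows(
  newtons=15,
  targets=[
    [-0.5,[0,-1.3,0],0],
    [-1,[0,0,0],0],
    [-1,[0,0,0],0],
    [-1,[0,0,0],0],
    [-1,[0,0,0],0],
    [-1,[0,0,0],0],
  ],
)

```text
t: 4.75
tool_pos: [0.4676, 0.0018, 0.0984]
orientation: [-0.339, 3.123, -0.0]
force: [0.8, -0.3, 2.1]
opening: 0.0078
```

Run:
```python
from h import *
st_()
c=optics.read_camera("wrist"); crop(c,200,160,440,340,3,"e2.png")
c=optics.read_camera("side"); crop(c,230,170,370,290,5,"e2s.png")
```

```text
t 4.75 tcp [0.4676 0.0018 0.0984] yaw -167.62 zax [ 5.e-04 -0.e+00 -1.e+00] F [ 0.8 -0.3  2.1] open 0.0078 q [-0.11 -0.14  1.98  0.    1.3  -1.89]
```

View pics/e2.png

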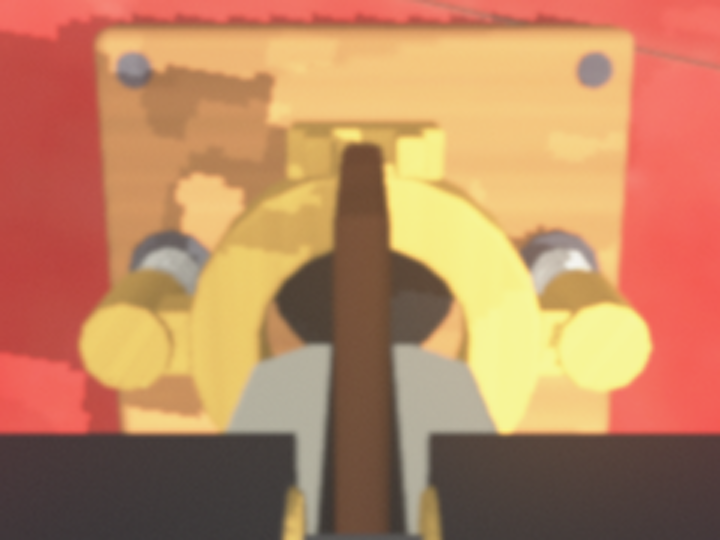

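View pics/e2s.png

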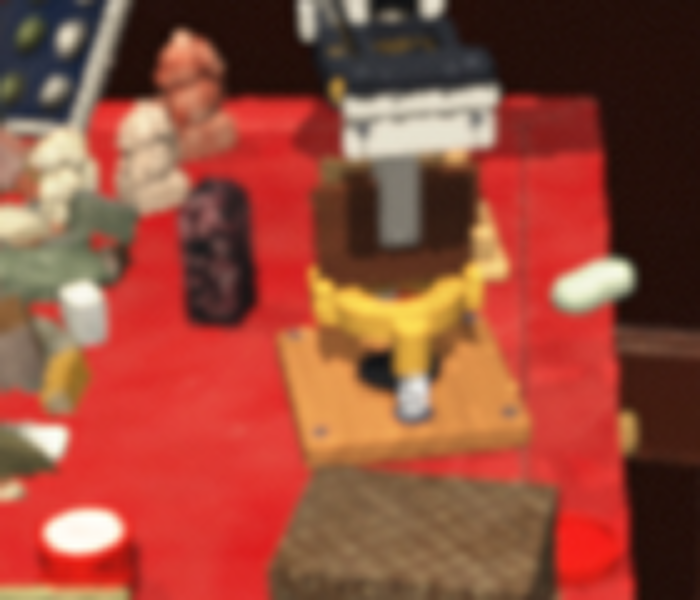

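Emit:
send_rows(
  newtons=20,
  targets=[
    [-1,[0,0,-10],0],
    [-1,[0,0,-30],0],
    [-1,[0,0,-40],0],
    [-1,[6,-40,0],0],
    [-1,[6,-40,0],0],
    [-1,[6,-40,0],0],
    [-1,[6,-40,0],0],
    [-1,[6,-40,0],0],
    [-1,[6,-40,0],0],
    [-1,[2,-12,0],0.055],
    [-1,[0,0,20],0],
    [-1,[0,0,0],0],
  ],
)

```text
t: 6.05
tool_pos: [0.4829, -0.2522, 0.156]
orientation: [0.251, -3.128, -0.004]
force: [-0.2, 0.6, -0.7]
opening: 0.0079
```

Run:
```python
from h import *
totool([.4846,-.2522,.04])
c=optics.read_camera("wrist"); np.save("cw2.npy",c,allow_pickle=True);cv2.imwrite("pics/f1.png",c["color"][:,:,::-1]); crop(c,200,100,460,340,3,"f1c.png")
```

```text
t 6.05 tcp [ 0.4829 -0.2522  0.156 ] yaw -170.83 zax [-0.0036  0.0024 -1.    ] F [-0.2  0.6 -0.7] open 0.0079 q [-0.58  0.02  1.72  0.    1.41 -2.31]
tool-mm [ -2.1  -0.6 116. ]
```

View pics/f1c.png

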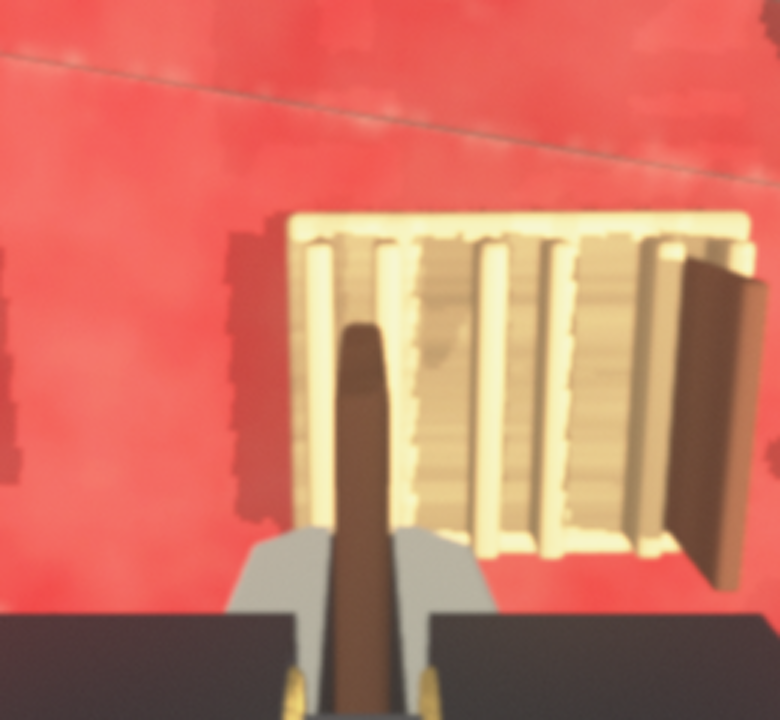

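Run:
```python
from fit import *
c=np.load("cw2.npy",allow_pickle=True).item()
o=[(-55,-70,10),(-55,70,10),(-48,-64,31),(-48,-56,31),(-48,-44,31),(-48,-36,31),(-48,-14,31),(-48,-6,31),(-48,6,31),(-48,14,31),(-48,36,31),(48,-14,31),(48,-6,31),(48,6,31),(48,14,31),(48,36,31)]
p=np.array([(290,213),(748,213),(306,243),(332,243),(377,243),(402,243),(481,243),(507,243),(549,243),(574,243),(659,243),(474,556),(498,556),(540,556),(562,556),(638,556)])/3+[200,100]
x,r=fit(c,o,p,[.474,-.203,.18]); print("rack",x,np.degrees(x[2])); print(r.round(1).tolist())
s=x[:2]+R.from_euler("z",x[2]).apply([0,-.05,0])[:2]; print("slot",s); totool([*s,.04])
```

```text
rack [ 0.4761928  -0.20396784  0.16511652] 9.460479941262003
[[-1.1, 0.1], [1.6, -0.8], [-0.8, 0.1], [-0.1, 0.0], [-0.9, -0.1], [0.2, -0.1], [-0.1, -0.3], [0.7, -0.3], [0.8, -0.4], [2.0, -0.5], [-0.4, -0.6], [-0.4, 1.0], [0.3, 0.9], [-0.6, 0.8], [0.7, 0.8], [-0.7, 0.6]]
slot [ 0.48441116 -0.2532878 ]
t 6.1 tcp [ 0.4833 -0.252   0.1571] yaw -170.78 zax [-0.0027  0.0019 -1.    ] F [-0.8  0.7  0.6] open 0.0076 q [-0.57  0.02  1.71  0.    1.41 -2.31]
tool-mm [ -1.2  -1.7 117.1]
```

Emit:
send_rows(
  targets=[
    [-1,[-1,-1.6,20],0],
    [-1,[0,0,35],0],
    [-1,[0,0,20],0],
    [-1,[0,0,5],0],
    [-1,[0,0,0],0],
    [-1,[0,0,0],0],
  ],
)

```text
t: 6.7
tool_pos: [0.4867, -0.2543, 0.0801]
orientation: [-0.254, 3.129, -0.002]
force: [0.1, -0.9, 0.0]
opening: 0.0083
```

Run:
```python
from h import *
totool([.4844,-.2533,.0364])
c=optics.read_camera("wrist"); crop(c,240,130,400,340,4,"f2c.png")
```

```text
t 6.7 tcp [ 0.4867 -0.2543  0.0801] yaw -170.73 zax [ 0.002  -0.0013 -1.    ] F [ 0.1 -0.9  0. ] open 0.0083 q [-0.57  0.1   1.78 -0.    1.26 -2.31]
tool-mm [ 2.2  1.5 43.7]
```

View pics/f2c.png

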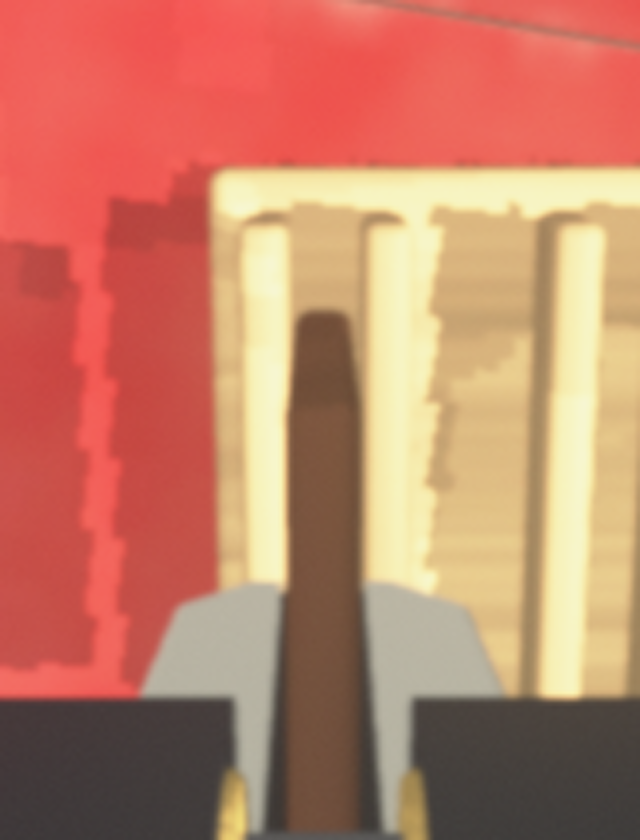

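Emit:
send_rows(
  targets=[
    [-1,[2,0.8,10],0],
    [-1,[0,0,12],0],
    [-1,[0,0,8],0],
    [-1,[0,0,6],0],
    [-1,[0,0,4],0],
    [-1,[0,0,2.5],0],
    [-1,[0,0,0],0],
    [-1,[0,0,0],0],
  ],
)

```text
t: 7.55
tool_pos: [0.4838, -0.2538, 0.0364]
orientation: [-0.253, 3.131, -0.001]
force: [-2.6, 1.0, 4.9]
opening: 0.0079
```

Run:
```python
from h import *
totool([.4844,-.2533,.0364])
c=optics.read_camera("wrist"); crop(c,240,130,400,340,4,"f3c.png")
```

```text
t 7.55 tcp [ 0.4838 -0.2538  0.0364] yaw -170.77 zax [ 3.e-04 -4.e-04 -1.e+00] F [-2.6  1.   4.9] open 0.0079 q [-0.58  0.15  1.81 -0.    1.18 -2.31]
tool-mm [-0.7  0.4 -0. ]
```

View pics/f3c.png

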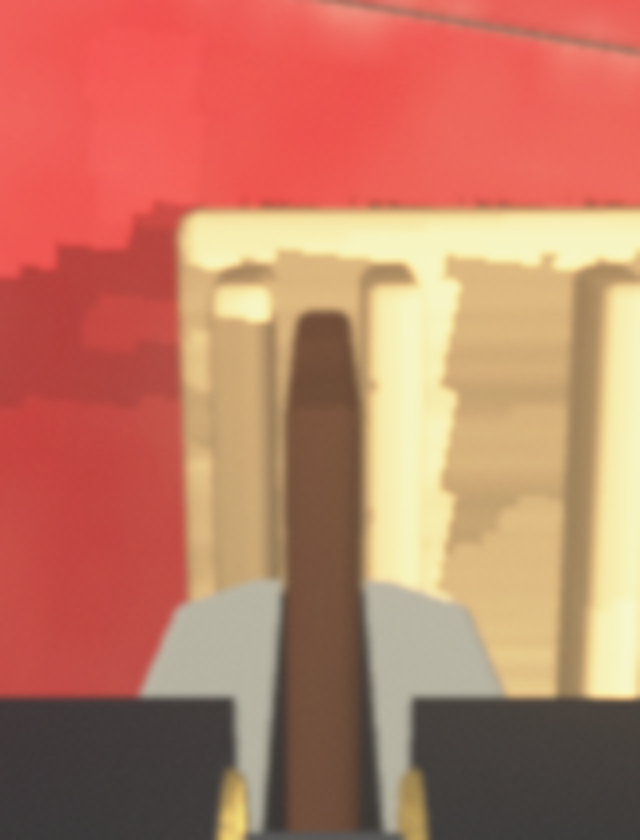

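Emit:
send_rows(
  targets=[
    [-0.3,[0,0,0],0],
    [-0.3,[0,0,0],0],
    [-0.3,[0,0,0],0],
    [-0.3,[0,0,-15],0],
    [-0.3,[0,0,-40],0],
    [-0.3,[0,0,-40],0],
    [-0.3,[0,0,-40],0],
    [0.2,[-20,0,-20],0],
    [0.2,[0,0,0],0],
  ],
)

```text
t: 8.5
tool_pos: [0.5068, -0.2513, 0.1967]
orientation: [-0.253, 3.124, -0.008]
force: [-0.0, -0.7, 0.9]
opening: 0.0441
```

Run:
```python
from h import *
st_()
c=optics.read_camera("wrist"); crop(c,240,130,440,340,4,"g1.png"); np.save("cw3.npy",c,allow_pickle=True)
c=optics.read_camera("side"); crop(c,230,170,370,290,5,"g1s.png")
```

```text
t 8.5 tcp [ 0.5068 -0.2513  0.1967] yaw -170.73 zax [ 0.0082 -0.0044 -1.    ] F [-0.  -0.7  0.9] open 0.0441 q [-0.55  0.04  1.62  0.    1.47 -2.28]
```

View pics/g1.png

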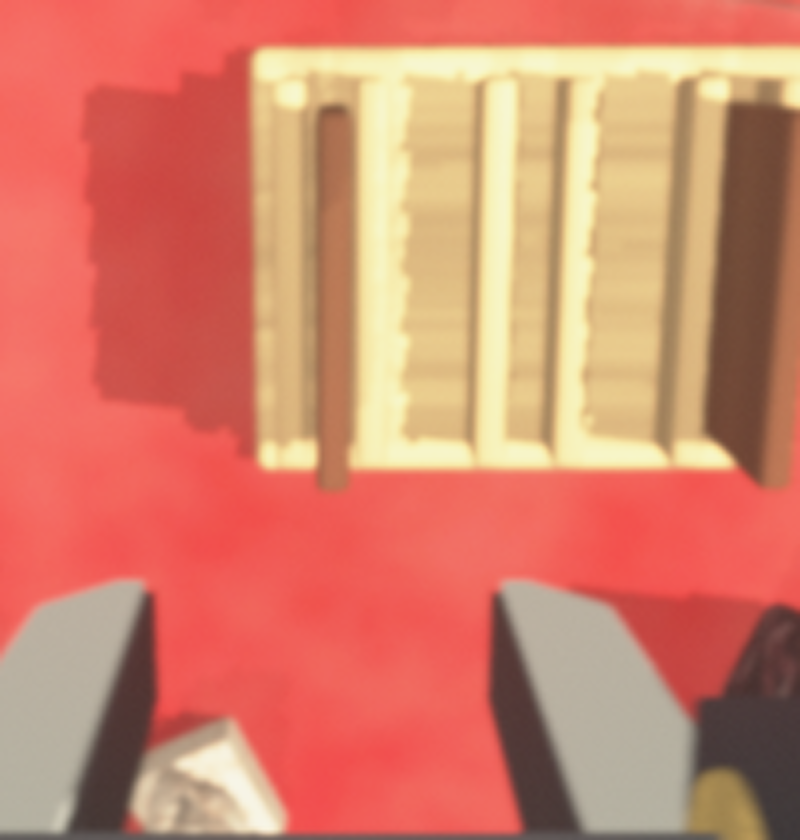

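View pics/g1s.png

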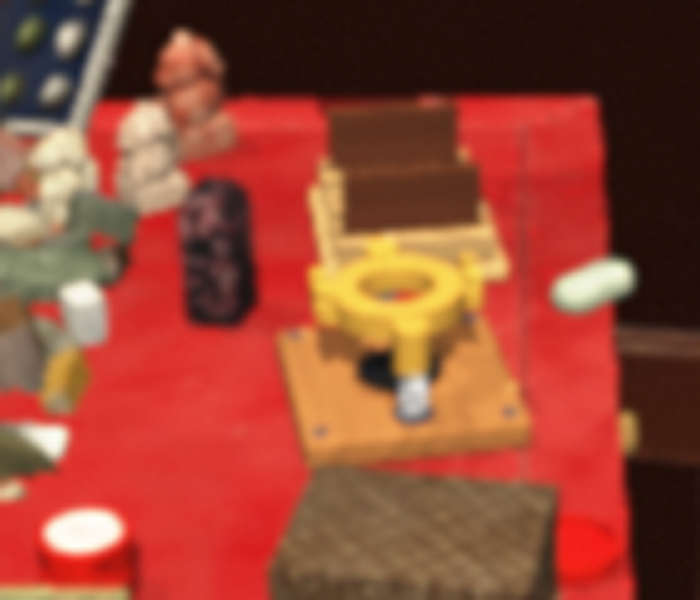

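Emit:
send_rows(
  targets=[
    [0.2,[-6,43,-7],0],
    [0.2,[-6,43,-7],0],
    [0.2,[-6,43,-7],0],
    [0.2,[-6,43,-7],0],
    [0.2,[-6,43,-7],0],
    [0.2,[-6,43,-7],0],
    [0.2,[0,0,0],0.1],
    [0.2,[0,0,0],0.1],
    [0.2,[0,0,0],0],
    [0.2,[0,0,0],0],
  ],
)

```text
t: 9.6
tool_pos: [0.4964, 0.01, 0.2312]
orientation: [-0.057, -3.139, -0.0]
force: [0.6, -0.6, -0.1]
opening: 0.0558
```

Run:
```python
from h import *
st_()
c=optics.read_camera("wrist"); np.save("cw4.npy",c,allow_pickle=True); cv2.imwrite("pics/h1.png",c["color"][:,:,::-1]); crop(c,250,110,400,250,5,"h1c.png")
t=optics.read_camera("top")
B=lambda p:np.array(p,float)/6+[150,210]
print("head",p2w(t,B((295,172)),.085),"shoulder",p2w(t,B((311,182)),.042))
```

```text
t 9.6 tcp [0.4964 0.01   0.2312] yaw 177.93 zax [-2.6e-03  1.0e-04 -1.0e+00] F [ 0.6 -0.6 -0.1] open 0.0558 q [-0.08 -0.16  1.75 -0.    1.55 -1.62]
head [[0.51004235 0.37800365 0.085     ]] shoulder [[0.51064562 0.37961712 0.042     ]]
```

View pics/h1.png

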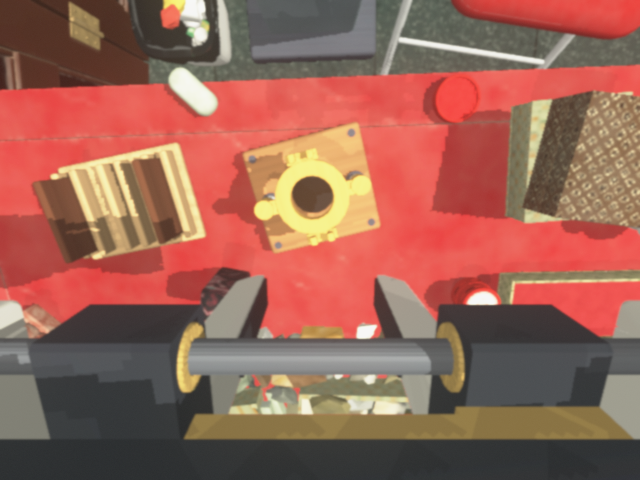

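View pics/h1c.png

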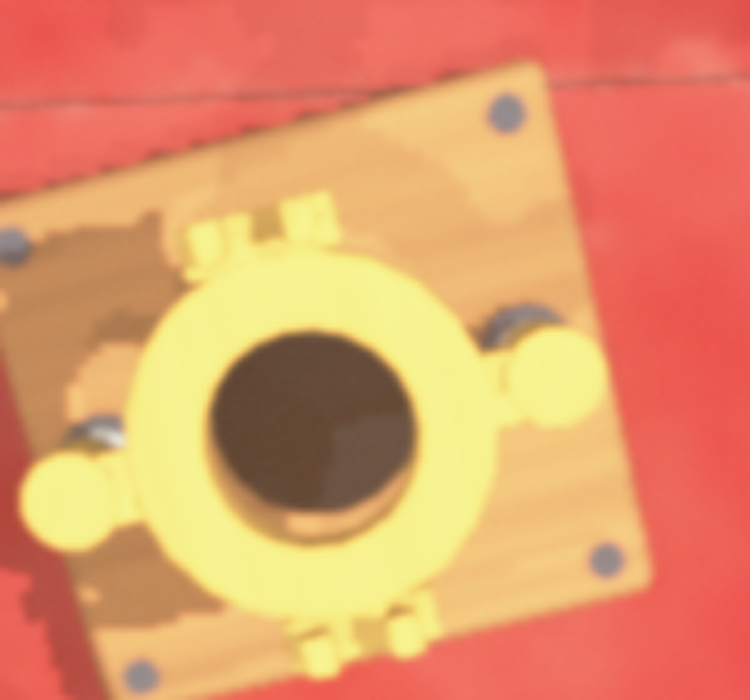

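Run:
```python
from fit import *
c=np.load("cw4.npy",allow_pickle=True).item()
print(p2w(c,(312.4,197.2),.072))
a=p2w(c,np.array([(67,500),(555,376),(128,433),(497,433)])/5+[250,110],.072); print(a, np.linalg.norm(a[0]-a[1]),np.linalg.norm(a[2]-a[3]))
totool([.511,.379,.23])
```

```text
[[0.46802104 0.00357603 0.072     ]]
[[ 0.47867113 -0.04429288  0.072     ]
 [ 0.45831629  0.05013487  0.072     ]
 [ 0.46615957 -0.03159022  0.072     ]
 [ 0.46874061  0.03898266  0.072     ]] 0.09659668820012354 0.070620067904319
t 9.7 tcp [0.4968 0.0098 0.2318] yaw 177.86 zax [-1.6e-03  1.0e-04 -1.0e+00] F [-0.4 -1.3  0.2] open 0.0557 q [-0.08 -0.16  1.75 -0.    1.55 -1.62]
tool-mm [ -0.4 369.5   1.8]
```

Emit:
send_rows(
  targets=[
    [0.2,[0,45,0],0],
    [0.2,[0,45,0],0],
    [0.2,[0,45,0],0],
    [0.2,[0,45,0],0],
    [0.2,[0,45,0],0],
    [0.2,[0,45,0],0],
    [0.2,[0,45,0],0],
    [0.2,[0,45,0],0],
    [0.2,[0,10,0],0.145],
    [0.2,[0,0,0],0.145],
    [0.2,[0,0,0],0.145],
    [0.2,[0,0,0],0.145],
  ],
)

```text
t: 10.9
tool_pos: [0.5118, 0.3796, 0.2319]
orientation: [-0.963, -2.99, 0.001]
force: [-0.8, -0.1, 1.3]
opening: 0.0557
```

Emit:
send_rows(
  targets=[
    [0.2,[0,0,0],0.145],
    [0.2,[0,0,0],0.145],
    [0.2,[0,0,0],0.145],
    [0.2,[0,0,0],0.145],
    [0.2,[0,0,0],0.145],
    [0.2,[0,0,0],0],
    [0.2,[0,0,0],0],
  ],
)

```text
t: 11.6
tool_pos: [0.5119, 0.3795, 0.2323]
orientation: [-1.95, -2.463, 0.001]
force: [0.0, 0.5, 0.3]
opening: 0.0556
```

Run:
```python
from h import *
totool([.511,.379,.046])
c=optics.read_camera("wrist"); np.save("cw5.npy",c,allow_pickle=True); cv2.imwrite("pics/i1.png",c["color"][:,:,::-1])
```

```text
t 11.6 tcp [0.5119 0.3795 0.2323] yaw 103.27 zax [-5.e-04 -3.e-04 -1.e+00] F [0.  0.5 0.3] open 0.0556 q [ 0.56  0.23  1.36 -0.    1.56  0.33]
tool-mm [ -0.2  -0.9 186.3]
```

View pics/i1.png

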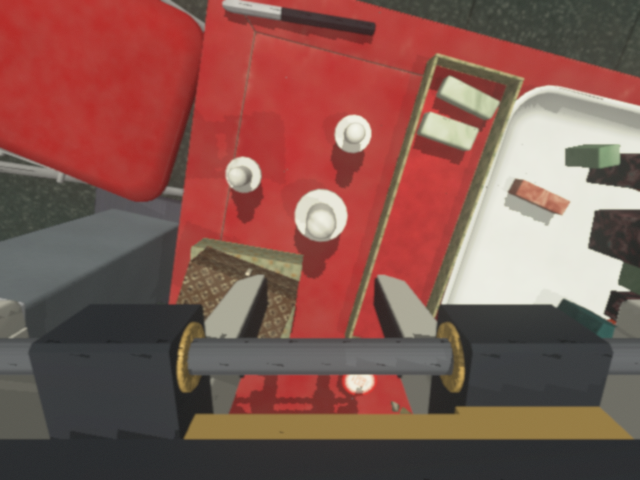

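Run:
```python
from h import *
c=optics.read_camera("wrist"); crop(c,180,110,400,290,4,"i2.png")
```

```text
(no output)
```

View pics/i2.png

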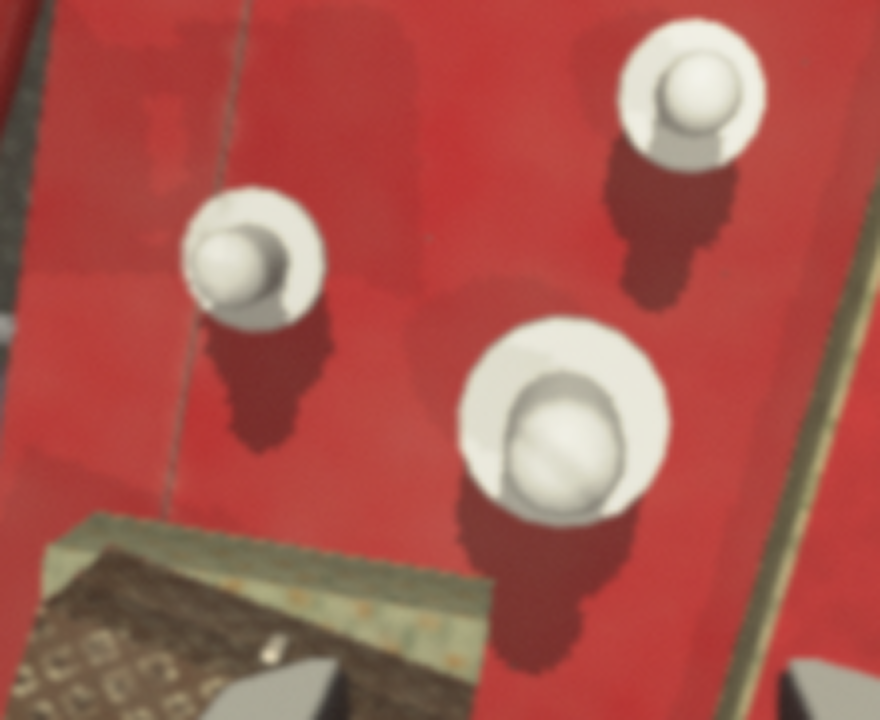

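Run:
```python
from h import *
c=np.load("cw5.npy",allow_pickle=True).item()
C=lambda p:np.array(p,float)/4+[180,110]
a=p2w(c,C([(458,421),(671,421),(565,316),(565,526)]),.042); print(a.round(4), np.linalg.norm(a[0]-a[1]),np.linalg.norm(a[2]-a[3]))
m=p2w(c,C((565,421)),.042)[0];h=p2w(c,C((563,458)),.079)[0];print(m,h)
s,Rt=st_()
for n,p,z in [("boxlow",(490,580),.02),("boxtop",(475,685),.05),("smallL",(254,258),.03)]: print(n,(Rt.T@(p2w(c,C(p),z)[0]-m)*1000).round(1))
totool([*m[:2],.047])
```

```text
[[0.4836 0.3767 0.042 ]
 [0.5387 0.3897 0.042 ]
 [0.5049 0.4103 0.042 ]
 [0.518  0.3551 0.042 ]] 0.056613496932675034 0.05672695507899399
[0.51129754 0.38322455 0.042     ] [0.51115768 0.38130485 0.079     ]
t 11.7 tcp [0.5118 0.3797 0.2325] yaw 103.21 zax [-2.e-04 -1.e-04 -1.e+00] F [-0.5  0.5  0.7] open 0.0557 q [ 0.56  0.23  1.36 -0.    1.56  0.33]
boxlow [-51.3 -21.7  22. ]
boxtop [-71.9 -24.6  -8. ]
smallL [ 41.7 -82.8  12. ]
t 11.7 tcp [0.5118 0.3797 0.2325] yaw 103.21 zax [-2.e-04 -1.e-04 -1.e+00] F [-0.5  0.5  0.7] open 0.0557 q [ 0.56  0.23  1.36 -0.    1.56  0.33]
tool-mm [  3.6   0.3 185.5]
```

Emit:
send_rows(
  newtons=30,
  targets=[
    [0.2,[3,0.5,30],0],
    [0.2,[0,0,45],0],
    [0.2,[0,0,40],0],
    [0.2,[0,0,20],0],
    [0.2,[0,0,0],0],
    [0.2,[0,0,0],0],
  ],
)

```text
t: 12.3
tool_pos: [0.5117, 0.383, 0.0981]
orientation: [-1.954, -2.46, 0.0]
force: [0.3, 0.4, -0.2]
opening: 0.0557
```

Run:
```python
from h import *
totool([.5113,.3828,.047])
c=optics.read_camera("wrist"); crop(c,200,130,440,340,3,"j1.png")
```

```text
t 12.3 tcp [0.5117 0.383  0.0981] yaw 103.09 zax [-1.e-04 -0.e+00 -1.e+00] F [ 0.3  0.4 -0.2] open 0.0557 q [0.56 0.32 1.5  0.   1.33 0.33]
tool-mm [-0.1 -0.4 51.1]
```

View pics/j1.png

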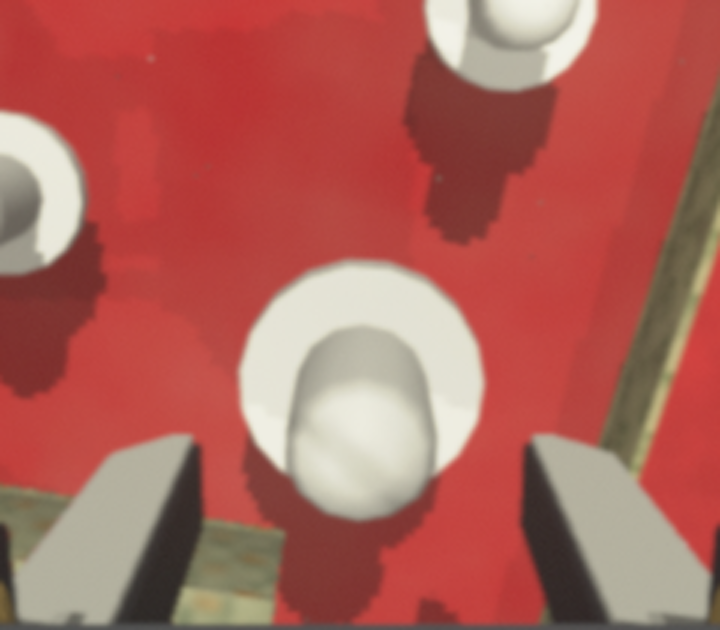

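Run:
```python
from h import *
c=optics.read_camera("wrist")
P=p2w(c,np.array([(239,380),(484,380),(362,260)])/3+[200,130],.042); print(P, np.linalg.norm(P[0]-P[1]))
s,Rt=st_(); u=Rt[:,0]; print("centre from top edge",P[2]-u*.028,"from sides",(P[0]+P[1])/2)
m=(P[2]-u*.028); totool([m[0],m[1],.047])
```

```text
[[0.48459461 0.37763697 0.042     ]
 [0.53951474 0.39031353 0.042     ]
 [0.50581193 0.41134334 0.042     ]] 0.05636413565017549
t 12.4 tcp [0.513  0.3838 0.1002] yaw 103.05 zax [ 0.0031  0.002  -1.    ] F [0.  0.1 0. ] open 0.0559 q [0.56 0.31 1.5  0.   1.33 0.33]
centre from top edge [0.51213506 0.38406667 0.04196611] from sides [0.51205468 0.38397525 0.042     ]
t 12.4 tcp [0.513  0.3838 0.1002] yaw 103.05 zax [ 0.0031  0.002  -1.    ] F [0.  0.1 0. ] open 0.0559 q [0.56 0.31 1.5  0.   1.33 0.33]
tool-mm [ 0.4 -0.9 53.2]
```

Emit:
send_rows(
  newtons=40,
  targets=[
    [0.2,[0.5,0,25],0],
    [0.2,[0,0,20],0],
    [0.2,[0,0,6],0],
    [0.2,[0,0,0],0],
    [0,[0,0,0],0],
    [-1,[0,0,0],0],
    [-1,[0,0,0],0],
    [-1,[0,0,0],0],
    [-1,[0,0,0],0],
  ],
)

```text
t: 13.3
tool_pos: [0.512, 0.3837, 0.0475]
orientation: [1.955, 2.458, 0.002]
force: [-0.1, -1.1, 4.0]
opening: 0.0293
```

Run:
```python
from h import *
st_()
c=optics.read_camera("wrist"); crop(c,200,130,440,340,3,"j2.png")
c=optics.read_camera("side"); crop(c,220,270,350,390,5,"j2s.png")
st_()
```

```text
t 13.3 tcp [0.512  0.3837 0.0475] yaw 103.01 zax [ 1.1e-03  7.0e-04 -1.0e+00] F [-0.1 -1.1  4. ] open 0.0293 q [ 0.56  0.37  1.53 -0.    1.24  0.34]
t 13.4 tcp [0.5119 0.3838 0.0475] yaw 103.01 zax [ 1.1e-03  7.0e-04 -1.0e+00] F [-0.8 -0.4  4.5] open 0.0295 q [ 0.56  0.37  1.53 -0.    1.24  0.34]
```

View pics/j2.png

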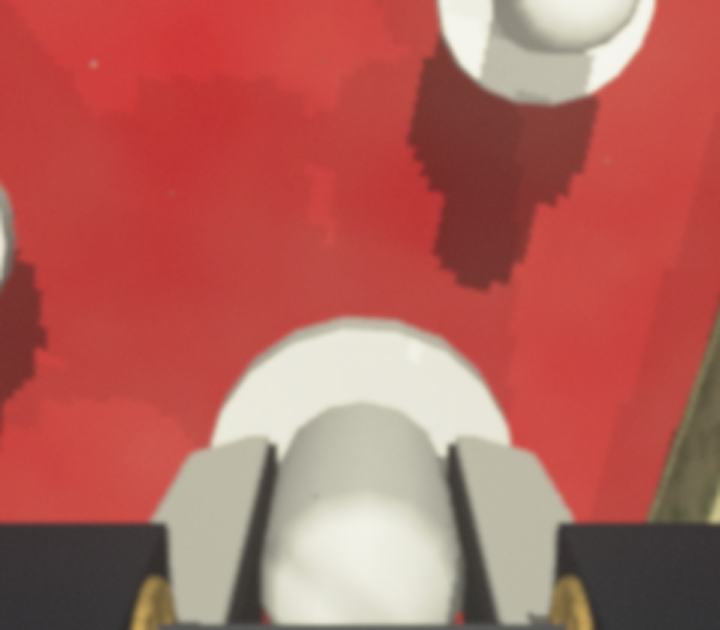

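View pics/j2s.png

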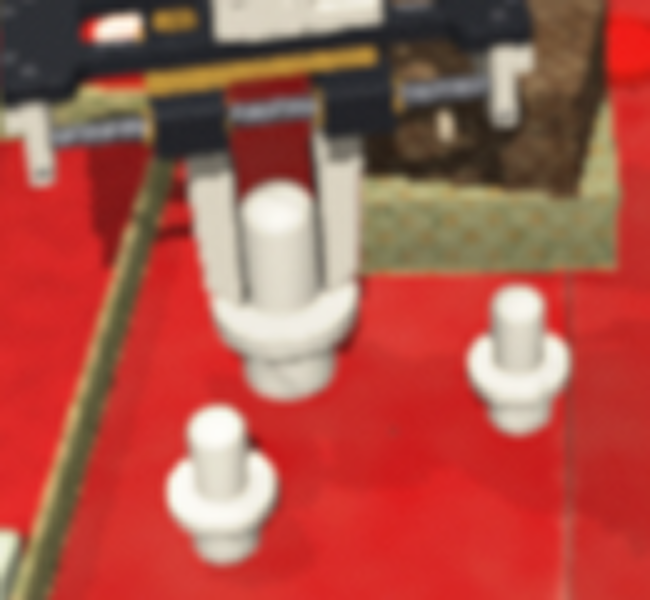

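Emit:
send_rows(
  targets=[
    [-1,[0,0,-10],0],
    [-1,[0,0,-30],0],
    [-1,[0,0,-40],0],
    [-1,[-36,-12.5,-20],0],
    [-1,[-36,-12.5,-20],0],
    [-1,[-36,-12.5,-20],0],
    [-1,[-36,-13,0],0],
    [-1,[-36,-13,0],0],
    [-1,[-36,-13,0],0],
    [-1,[-36,-13,0],0],
    [-1,[-36,-13,0],0],
    [-1,[-36,-13,0],0],
  ],
)

```text
t: 14.6
tool_pos: [0.4709, 0.0404, 0.1866]
orientation: [-1.955, -2.459, 0.001]
force: [1.3, 0.2, -1.9]
opening: 0.0289
```

Emit:
send_rows(
  targets=[
    [-1,[-36,-13,0],0],
    [-1,[0,0,15],0],
    [-1,[0,0,0],0],
    [-1,[0,0,0],0],
  ],
)

```text
t: 15.0
tool_pos: [0.4667, 0.0045, 0.1711]
orientation: [-1.954, -2.458, 0.001]
force: [0.4, 0.7, -1.3]
opening: 0.0291
```

Run:
```python
from h import *
totool([.4677,.0025,.12])
c=optics.read_camera("wrist"); np.save("cw6.npy",c,allow_pickle=True); crop(c,200,100,440,340,3,"k1.png")
c=optics.read_camera("side"); crop(c,230,150,370,290,5,"k1s.png")
```

```text
t 15.0 tcp [0.4667 0.0045 0.1711] yaw 103.02 zax [-1.7e-03  6.0e-04 -1.0e+00] F [ 0.4  0.7 -1.3] open 0.0291 q [-0.1  -0.21  1.91  0.    1.45 -0.33]
tool-mm [-2.2  0.6 51.1]
```

View pics/k1.png

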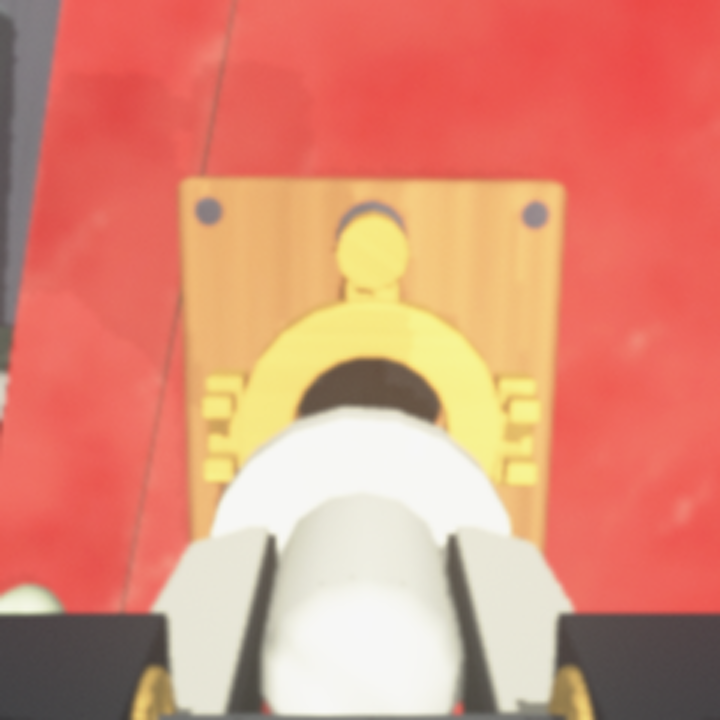

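View pics/k1s.png

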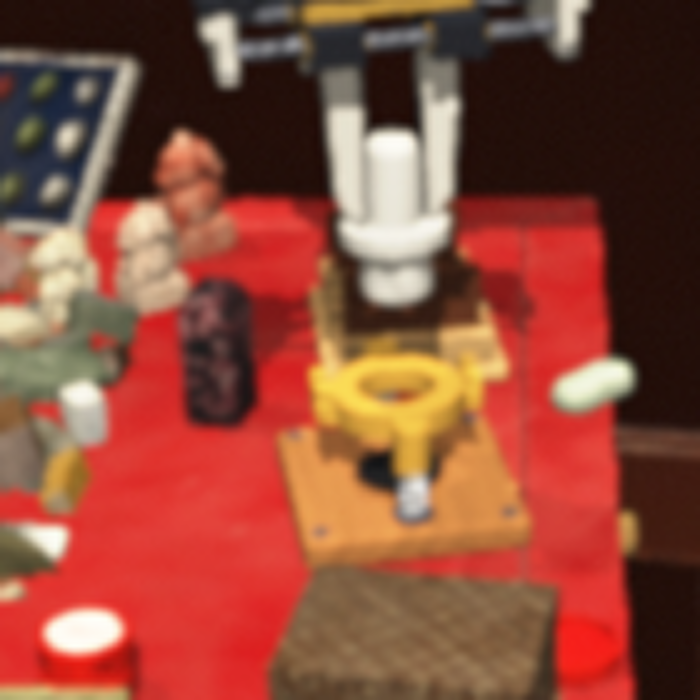

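Run:
```python
from h import *
c=np.load("cw6.npy",allow_pickle=True).item()
s,Rt=st_(); D=lambda p:np.array(p,float)/3+[200,100]
T=lambda p,z:(Rt.T@(p2w(c,D(p),z)[0]-s["tool_pos"])*1000).round(1)
zs=s["tool_pos"][2]-.0055
print("seal shoulder top edge (expect +28)",T((361,408),zs),T((361,412),zs))
print("ring outer edge (36)",T((369,300),.072),"bore (21)",T((369,357),.072),"sleeve(48)",T((373,251),.072))
print("cleats",T((202,383),.08),T((538,388),.08), "base top edge (65)",T((372,178),.018),"base sides",T((182,250),.018),T((562,250),.018))
```

```text
t 15.1 tcp [0.4673 0.0048 0.1719] yaw 103.09 zax [-1.e-04  3.e-04 -1.e+00] F [ 0.7  0.7 -2.6] open 0.0292 q [-0.1  -0.21  1.9   0.    1.45 -0.33]
seal shoulder top edge (expect +28) [28.7 -1.4  5.5] [28.  -1.4  5.5]
ring outer edge (36) [33.5  0.6 99.9] bore (21) [18.4  0.6 99.9] sleeve(48) [46.2  1.6 99.9]
cleats [ 13.2 -42.6  91.9] [11.8 44.3 91.9] base top edge (65) [ 62.8   1.9 153.9] base sides [ 41.2 -57.  153.9] [ 41.   60.7 153.9]
```

Emit:
send_rows(
  targets=[
    [-1,[-2.4,1.6,15],0],
    [-1,[0,0,18],0],
    [-1,[0,0,7],0],
    [-1,[0,0,0],0],
    [-1,[0,0,0],0],
  ],
)

```text
t: 15.6
tool_pos: [0.4697, 0.0022, 0.1324]
orientation: [1.954, 2.459, 0.001]
force: [-0.7, -0.5, -2.0]
opening: 0.0291
```

Run:
```python
from h import *
totool([.4677,.0025,.12])
c=optics.read_camera("wrist"); np.save("cw7.npy",c,allow_pickle=True); crop(c,240,140,400,290,5,"k2.png")
c=optics.read_camera("side"); crop(c,260,190,350,280,8,"k2s.png")
```

```text
t 15.6 tcp [0.4697 0.0022 0.1324] yaw 103.05 zax [ 6.e-04 -0.e+00 -1.e+00] F [-0.7 -0.5 -2. ] open 0.0291 q [-0.1  -0.17  1.95  0.    1.37 -0.33]
tool-mm [ 0.8 -1.9 12.4]
```

View pics/k2.png

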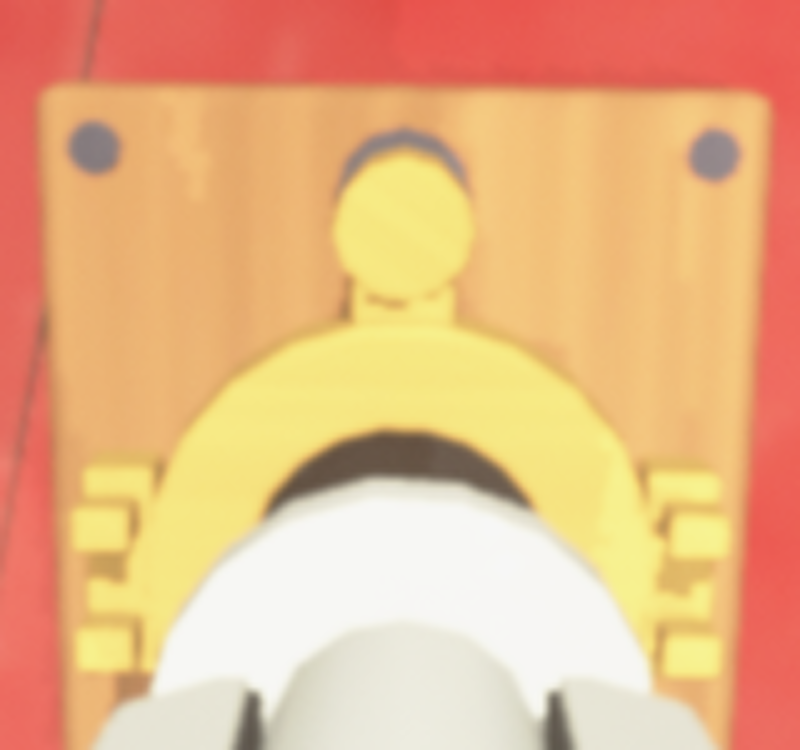

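View pics/k2s.png

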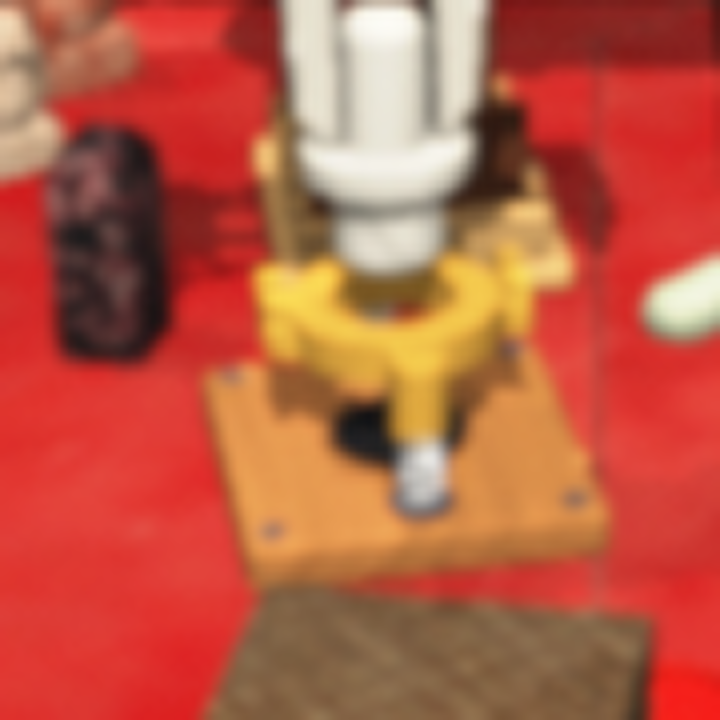

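Run:
```python
from h import *
c=np.load("cw7.npy",allow_pickle=True).item()
s,Rt=st_(); D=lambda p:np.array(p,float)/5+[240,140]
T=lambda p,z:(Rt.T@(p2w(c,D(p),z)[0]-s["tool_pos"])*1000).round(1)
zs=s["tool_pos"][2]-.0055
print("shoulder (28)",T((402,485),zs),T((402,492),zs))
print("ring outer edge (36)",T((402,322),.072),"bore (21)",T((400,431),.072),"sleeve(48)",T((403,225),.072),"base",T((406,88),.018))
```

```text
t 15.7 tcp [0.4701 0.0019 0.1328] yaw 103.03 zax [ 1.7e-03 -2.0e-04 -1.0e+00] F [-0.1 -0.7 -3. ] open 0.029 q [-0.11 -0.17  1.94  0.    1.37 -0.33]
shoulder (28) [28.6 -1.   5.5] [27.8 -1.   5.5]
ring outer edge (36) [36.8 -1.  60.8] bore (21) [21.8 -1.3 60.8] sleeve(48) [49.7 -0.9 60.7] base [ 65.8  -0.4 114.7]
```

Emit:
send_rows(
  targets=[
    [-1,[0.5,-0.2,10],0],
    [-1,[0,0,8],0],
    [-1,[0,0,8],0],
    [-1,[0,0,6],0],
    [-1,[0,0,0],0],
    [-1,[0,0,0],0],
  ],
)

```text
t: 16.3
tool_pos: [0.4689, 0.0022, 0.0994]
orientation: [-1.955, -2.458, 0.0]
force: [0.0, -0.2, -2.1]
opening: 0.029
```

Run:
```python
from h import *
st_()
c=optics.read_camera("wrist"); np.save("cw7.npy",c,allow_pickle=True); crop(c,240,140,400,290,5,"k3.png")
c=optics.read_camera("side"); crop(c,260,190,350,280,8,"k3s.png")
```

```text
t 16.3 tcp [0.4689 0.0022 0.0994] yaw 103.0 zax [-5.e-04  1.e-04 -1.e+00] F [ 0.  -0.2 -2.1] open 0.029 q [-0.1  -0.14  1.98  0.    1.3  -0.33]
```

View pics/k3.png

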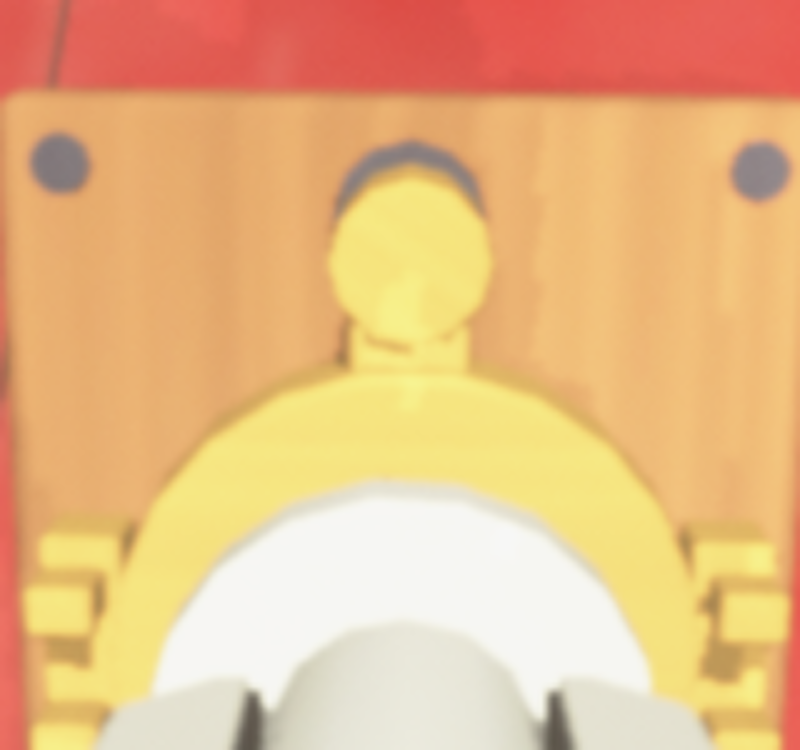

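View pics/k3s.png

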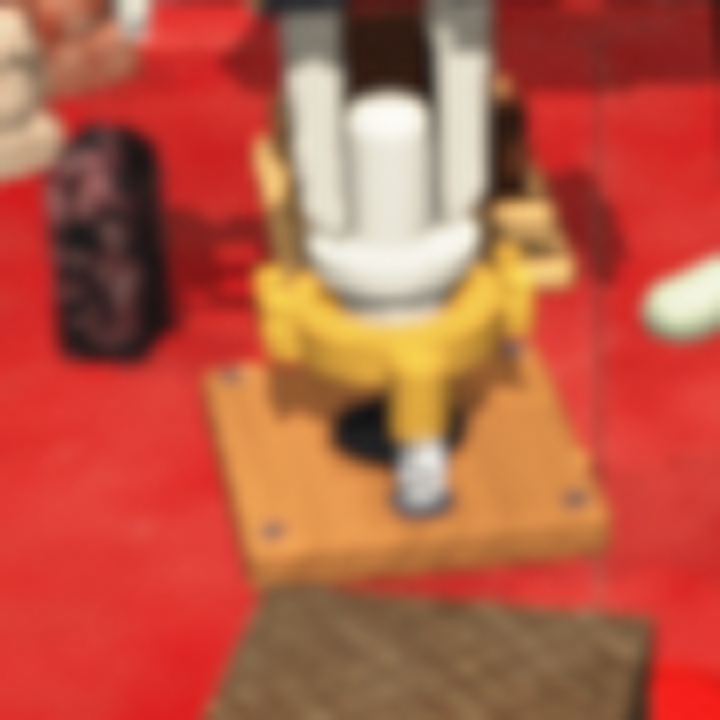

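Emit:
send_rows(
  newtons=60,
  targets=[
    [-1,[0,0.4,6],0],
    [-1,[0,0,5],0],
    [-1,[0,0,2],0],
    [-1,[0,0,0],0],
    [-1,[0,0,0],0],
  ],
)

```text
t: 16.9
tool_pos: [0.4695, 0.0023, 0.0869]
orientation: [-1.956, -2.459, 0.0]
force: [-2.9, -0.5, 2.4]
opening: 0.0289
```

Emit:
send_rows(
  targets=[
    [-1,[0,0,4],0],
    [-1,[0,0,4],0],
    [-1,[0,0,4],0],
    [-1,[0,0,2],0],
    [-1,[0,0,0],0],
    [-1,[0,0,0],0],
  ],
)

```text
t: 17.5
tool_pos: [0.47, 0.0022, 0.073]
orientation: [1.955, 2.458, 0.001]
force: [-1.3, -0.7, 6.0]
opening: 0.0291
```

Run:
```python
from h import *
st_()
c=optics.read_camera("wrist"); crop(c,240,140,400,290,5,"k4.png")
c=optics.read_camera("side"); crop(c,260,190,350,280,8,"k4s.png")
```

```text
t 17.5 tcp [0.47   0.0022 0.073 ] yaw 103.0 zax [ 1.e-03 -1.e-04 -1.e+00] F [-1.3 -0.7  6. ] open 0.0291 q [-0.1  -0.1   2.   -0.    1.25 -0.33]
```

View pics/k4.png

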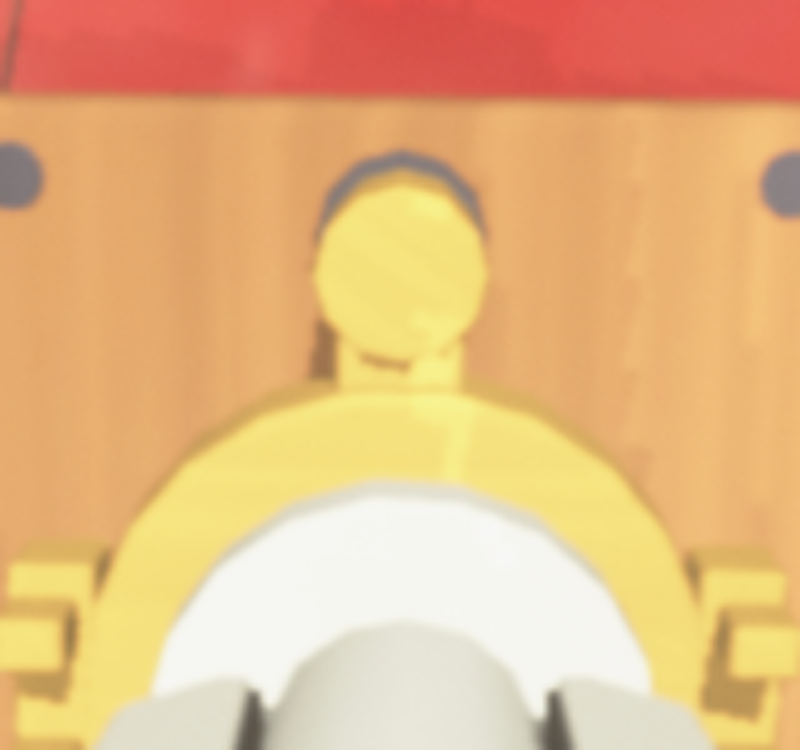

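View pics/k4s.png

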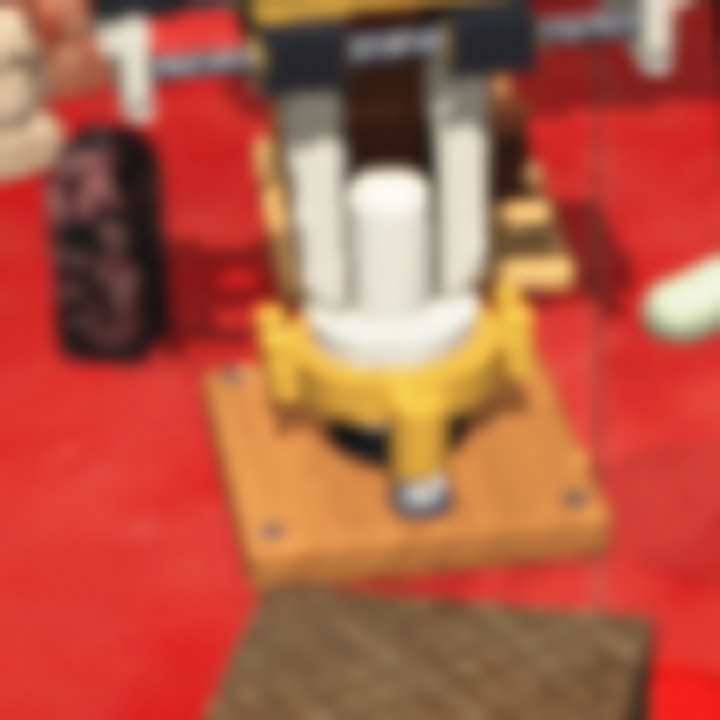

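Emit:
send_rows(
  targets=[
    [-1,[0,0,2],0],
    [-1,[0,0,1.5],0],
    [-1,[0,0,0.5],0],
    [-1,[0,0,0],0],
    [-1,[0,0,0],0],
  ],
)

```text
t: 18.1
tool_pos: [0.47, 0.0022, 0.0694]
orientation: [1.955, 2.458, 0.001]
force: [-3.8, -0.4, 10.9]
opening: 0.0293
```

Emit:
send_rows(
  targets=[
    [-1,[0,0,1],0],
    [-1,[0,0,0],0],
    [-1,[0,0,0],0],
  ],
)

```text
t: 18.4
tool_pos: [0.4701, 0.0022, 0.0694]
orientation: [1.955, 2.458, 0.001]
force: [-9.2, 0.3, 20.1]
opening: 0.0288
```

Emit:
send_rows(
  targets=[
    [-1,[0,-0.5,0],0],
    [-1,[0,0,0],0],
    [-1,[0,0,0],0],
  ],
)

```text
t: 18.7
tool_pos: [0.4701, 0.0022, 0.0694]
orientation: [1.954, 2.457, 0.002]
force: [-6.0, 1.4, 17.5]
opening: 0.0296
```

Run:
```python
from h import *
st_()
c=optics.read_camera("wrist"); crop(c,240,140,400,290,5,"k5.png")
c=optics.read_camera("side"); crop(c,230,170,370,290,5,"k5s.png"); cv2.imwrite("pics/k5side.png",c["color"][:,:,::-1])
c=optics.read_camera("top"); cv2.imwrite("pics/k5top.png",c["color"][:,:,::-1])
st_()
```

```text
t 18.7 tcp [0.4701 0.0022 0.0694] yaw 103.01 zax [ 2.2e-03 -1.0e-04 -1.0e+00] F [-6.   1.4 17.5] open 0.0296 q [-0.1  -0.1   2.    0.    1.24 -0.33]
t 18.85 tcp [0.4701 0.0022 0.0694] yaw 103.01 zax [ 2.2e-03 -1.0e-04 -1.0e+00] F [-6.1  1.4 18.3] open 0.0292 q [-0.1  -0.1   2.    0.    1.24 -0.33]
```

View pics/k5.png

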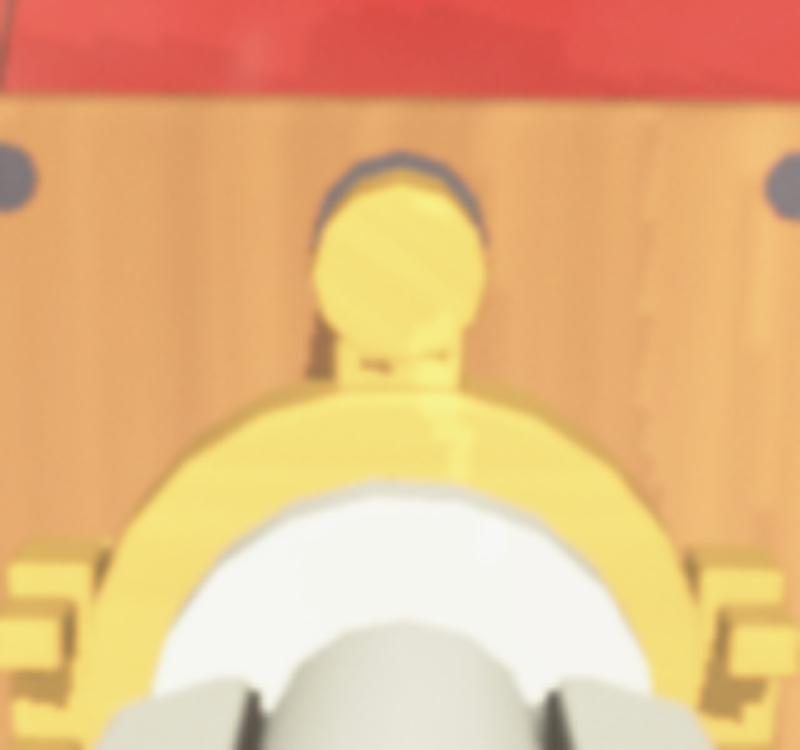

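View pics/k5s.png

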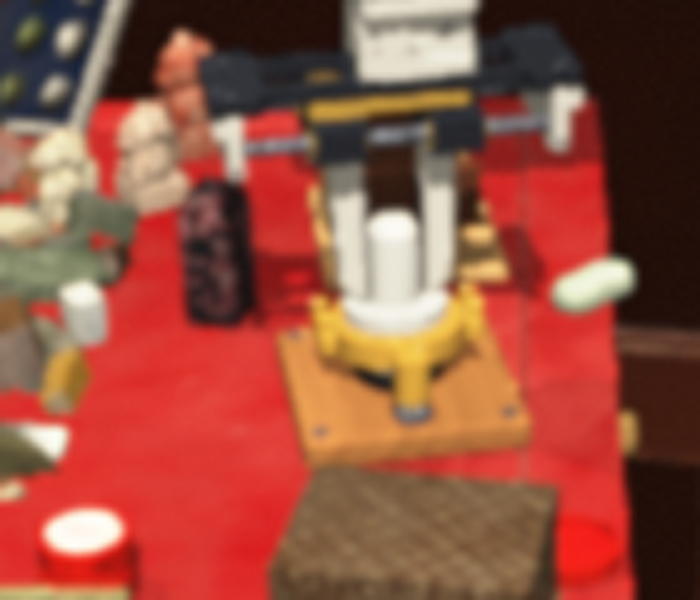

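View pics/k5top.png

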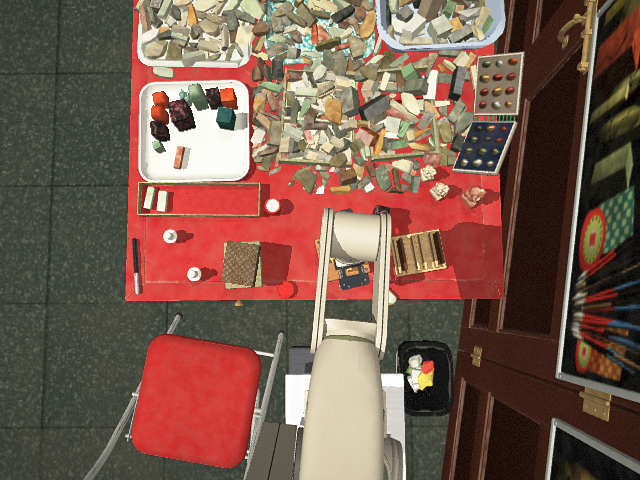

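Run:
```python
from h import *
st_(); print(ticket.close_job()); st_()
```

```text
t 18.85 tcp [0.4701 0.0022 0.0694] yaw 103.01 zax [ 2.2e-03 -1.0e-04 -1.0e+00] F [-6.1  1.4 18.3] open 0.0292 q [-0.1  -0.1   2.    0.    1.24 -0.33]
the job is handed in; nothing more can be done
None
the job is handed in; nothing more can be done
```

I moved the plate from the ring into the rack's end slot and let go of it. The large round seal is in the ring, and I handed the job in at 18.85 s with it still gripped and pressed down. The hand-in gives no verdict.

**Plate:** After release, the wrist and side pictures showed it standing upright on the slot floor, along the slot. Its top showed at about the same height as the other plate's.

**Seal:** From about 0.087 m, where the shoulder met the ring, the tool went down about 17.5 mm to 0.0694 m. There a further 1 mm push raised the force to 20 N without movement, so I take it that the foot is on the pad. The reading was about 18 N up at hand-in. In the last pictures the seal was upright and within about 1 mm of the ring's centre, and it had not slipped in the fingers.

**Bystanders:** The arm touched none of them. The tin, and the stone and pebble in the side view, looked unmoved in the last pictures, but the arm hid most of the stone and pebble from above.

**Disagreements:**
- The wrist camera's estimates from high up were 1–2 mm off the close-up views, so I corrected the position for both the plate and the seal before lowering them.
- A sideways load of about 6 N was left on the seal, down from 9 N after I shifted the tool 0.5 mm.

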